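# Pack the sanding block into the sprung-lid tool case

### The job

Push the lid of the wooden tool case up past the balance point of its spring stay, so that it stands open by itself, feeling for that point and never forcing the lid against its stop. Then put the cork sanding block away in its fitted bay in the case, lying flat and fully home, and leave the lid standing open for the rest of the packing. Be gentle with case and lid, and do not disturb the model tree or the loose buffer stop.

Things in the scene. Friction and masses are not known exactly. Their poses are not given: they have to be found in the camera images.
- case: Flat wooden tool case, fixed: 135 (x) x 250 (y) x 58 mm high without lid, walls 10 mm. Origin: centre of its underside; x points from its front (lip side, near the robot) to its hinged back, z up. Inside, a plywood tray, its top 32 mm above the underside, has three bays; a screwdriver and an eraser fill two (fixed, at most 5 mm above the tray).
- case_hinge (a point): Middle of the lid's hinge axis: 67.5 mm behind the case's origin, 58 mm up. The axis runs along the case's y. Axes as the case's. The lid is a 10 mm board that covers the case, about 0.26 kg; lifting it by the lip takes about 7 N at first, less and less towards the balance point.
- lid (a joint): Lid angle (rad): 0 shut, grows as it opens, 1.57 upright. Toggle springs on its sides pull it shut until it is past a balance point, then carry it on to a hard stop where it stays. The stay is set differently every time: the stop lies at 1.4 to 2.0 rad, the balance point only 0.06 to 0.2 rad before it. Let go short of the balance point, the lid falls shut.
- lid_lip (a point): Middle of the lower front edge of the lid's finger lip, 153 mm from the hinge axis (moves with the lid; axes as the case's when shut). The lip is 130 mm wide along y, 9 mm thick and overhangs the case's front wall by 18 mm; its flat underside is 59 mm above the work surface when shut and continues the lid's underside.
- block_center (a point): Centre of the cork sanding block (41 mm along its x, 69 mm along its y, 26 mm high, 60 g), half-way up; it lies flat on the work surface. Its z points up. Either way round is the same.
- bay (a point): Centre of the floor of the block's empty bay: a recess 72 mm long (case's x) by 44 mm wide, 10 mm deep, floor 22 mm above the work surface. Axes as the case's. Seated, the block's long y axis lies along the bay's x, its centre 13 mm above the bay's floor, and it stands 16 mm out of the tray; case walls are 39 mm or more from its long sides.
- tree: Bystander: small model tree, 40 x 46 x 63 mm, origin at its foot. Leave alone.
- buffer: Bystander: loose model buffer stop left of the case on a short track length, 40 x 82 x 28 mm, origin under its centre. Leave alone.
Mind the look-alikes: they are no part of the job. Leave any pink or white look-alike of the part that bears block_center alone.

How it is judged:
On the way, in this order (a step that is already met when the one before it is completed fails the run):
1. the lid stands open by itself at its stop, touched by nothing (value of joint lid above 1.3 rad and velocity of joint lid between -0.04 and 0.04 rad/s and contact force between case and anything else below 0.1 N), for 0.5 s.
2. the sanding block lies flat on the floor of its bay, released (horizontal distance between block_center and bay below 0.005 m and z of block_center in the frame of bay below 0.015 m and angle between the y axis of block_center and the x axis of bay, either way round below 0.1 rad and angle between block_center's own z axis and vertical below 0.06 rad and contact force between the fingers and sand_block below 0.1 N), for 0.2 s.
At the end, for the whole second after the job is handed in: The lid stands open by itself at its stop (more than 1.3 rad, at rest) and the sanding block lies released and at rest on the floor of its bay: centre within 5 mm of the bay's centre and at most 2 mm higher than when seated, long axis along the bay within 0.1 rad, flat within 0.06 rad (value of joint lid above 1.3 rad and velocity of joint lid between -0.04 and 0.04 rad/s and horizontal distance between block_center and bay below 0.005 m and z of block_center in the frame of bay below 0.015 m and angle between the y axis of block_center and the x axis of bay, either way round below 0.1 rad and angle between block_center's own z axis and vertical below 0.06 rad and linear speed of sand_block below 0.01 m/s); the robot touches nothing.
It fails at once if lid pushed with more than 22 N (forced against its stop, or struck) (contact force between lid and anything else above 22 N).
It fails at once if case, with its lid, pushed with more than 35 N (block rammed in) (contact force between case and anything else above 35 N).
It fails at once if the model tree or the loose buffer stop moved more than 15 mm (distance of any of tree, buffer from where it was at the start of the episode above 0.015 m).
It also fails if it takes over 72 s, if anything falls off the work surface, if the arm or the gripper's body presses on something with over 40 N, if the wrist force passes 120 N, or if a joint passes its speed limit or range.

### The arm

A 7-joint arm with a two-finger parallel gripper is mounted at the origin on the work surface; the furniture and walls round the work are solid. World frame = base frame: x ahead of the robot, y to its left, z up, the work surface at z = 0. Lengths are in m, angles in rad, forces in N, time in s.
With the tool pointing down it reaches from about 0.4 to 0.9 m from the base axis. Payload 5.6 kg.
Tool frame: the origin (TCP) lies at the very end of the fingers, on their centre line; the grasp point (between the pads) lies 19 mm behind it; z points along the fingers, y is the line along which they close (so a half turn about z gives the same grasp; the last joint's range is limited). The gripper opens to 92 mm and grips with 3 to 60 N. Pads are 20 mm wide; open, the fingers measure 128 mm over their backs; the gripper's body (75 mm by 189 mm) begins 69 mm behind the grasp point.
Start: joints at [1.298, 0.468, -0.012, 1.603, 0.006, 1.071, -0.056], TCP at [0.148, -0.633, 0.215] pointing down, gripper open.
Joint ranges: [-2.53, 2.53], [-0.31, 2.02], [-1.57, 1.55], [0.28, 2.44], [-1.29, 4.43], [0.15, 1.84], [-2.92, 2.92]. Speed limits (rad/s): [2.57, 2.57, 3.14, 3.14, 3.14, 3.14, 3.14].

### API

Orientations are given as a rotation vector (axis times angle).
In Python, from cell import readout, eyes, bot gives the robot as it stands.
- The arm moves only by the tool step_arm, never from a script. Its argument "series" is one flat list of numbers, 5 for each row, row after row: the opening, from -1 (shut) to 1 (fully open), then the shift along the tool's x, y, z normalised to -1 to 1, where 1 is 50 mm, then the turn about the tool's z normalised to -1 to 1, where 1 is 0.5 rad. In form: [gripper, dx, dy, dz, yaw, gripper, dx, dy, dz, yaw, ...]. A call has 1 to 10 rows; each row shifts and turns the commanded pose from where the row before left it, along the tool's axes as they then stand; what a row does not reach is not made up. A row lasts 1/12 s, in which the tool goes at most 41.7 mm and 7.16 degrees, less where a joint would pass 70% of its speed; a pose out of reach is approached as far as the arm can. A call with a number of a shift or a turn outside -1 to 1 is refused whole. A call with a gripper value outside its range is refused whole. The fingers move at their own pace and stop on an object; "squeeze" is the grip in N (left out, the last holds). Time passes only in rows, so rows that do not move let the fingers close. It gives the time, the measured TCP pose, the force, the opening and the grip force at its end, in the units of the state.
- readout.state(): the state, without advancing time (a new reading comes with each control period).
- eyes.capture(name): name is "scene" or "top"; returns (picture, depth): 400x640x3 uint8, red, green, blue; 400x640 float32, m along the optical axis (not along the pixel's ray), 0 where there is no reading.
- eyes.camera_info(name): a dict with "vfov" (degrees; the focal length in pixels is half the picture's height over the tangent of half this angle, whatever the lens; pixels are square), "cx", "cy" (the principal point, pixels), "pose" (4x4, takes a point from camera to world coordinates). Camera axes: x right, y up, looking along -z (the intrinsics and any distortion apply to the point x, -y, -z); pixel columns grow to the right and rows downward; lengths in m; the calibration is good to about 2 mm. A picture is of the moment at which its call begins. camera_info takes no time and is no camera call.
- bot.job_done(): hands the job in; it is judged then, once.
The state is a dict: "clock": time; "joint_positions": joint angles; "joint_velocities": joint speeds; "tau": joint torques, N m; "position": TCP position; "orientation": TCP orientation; "ft_force": force on the tool from outside, world axes, zero at the start; "torque": the same for the moment, N m; "grip_width": opening from 0.0 (shut) to 1.0 (fully open); "gripper_force": force on a finger pad.
Only numpy, scipy, OpenCV 4.12 (cv2) and the standard library are available. Lean on these libraries where they do the work, as an engineer would, in place of code of your own. Each camera call takes 0.05 s, during which the arm holds its last target. There are 200 camera calls.

## Working session

There is one attempt and no reset: what is moved stays moved. The work goes in short steps, Python scripts to look and compute and a tool call to move; the robot and the scene stay as the last step left them, time stands still between calls to the robot, and variables do not carry over. Pictures are saved under pics/ and viewed, at most 10 in all, crops included, and the job is handed in when it is done.

Besides the shell and the picture viewer there is one more tool, called after "Emit:" by a JSON object that holds its "method" and its "body", one argument or row to a line. step_arm: Moves the arm, as the interface text tells. Scaled input: -1 to 1 covers 50 mm each way for a shift and 0.5 rad each way for a turn. Its arguments: {"type":"object","properties":{"series":{"type":"array"},"squeeze":{"type":"number"}},"required":["series"]}

```bash
mkdir -p pics; cat > h.py <<'E'
import numpy as np,cv2
from cell import readout,eyes,bot
def cap(n,f):
    im,d=eyes.capture(n); cv2.imwrite(f'pics/{f}.png',im[:,:,::-1]); np.save(f'pics/{f}.npy',d); return im,d
def w(n,d,u,v):
    c=eyes.camera_info(n); f=200/np.tan(np.radians(c['vfov'])/2); z=d if np.isscalar(d) else d[int(v),int(u)]
    return (c['pose']@np.array([(u-c['cx'])/f*z,-(v-c['cy'])/f*z,-z,1]))[:3]
E
python3 - <<'E'
from h import *
cap('scene','s0');cap('top','t0')
for n in('scene','top'):print(eyes.camera_info(n))
print(readout.state())
E
```

```text
{'vfov': 46.31963231623855, 'cx': 314.01156782990347, 'cy': 199.2006671062607, 'pose': array([[-0.44403066,  0.58556502, -0.67819642, -0.03180297],
       [-0.89577855, -0.27284722,  0.35090624,  0.53614704],
       [ 0.02043441,  0.76332693,  0.64568911,  0.62514605],
       [ 0.        ,  0.        ,  0.        ,  1.        ]])}
{'vfov': 50.84778278130364, 'cx': 321.9951545945434, 'cy': 197.8349815121586, 'pose': array([[-0.02340699,  0.99092968, -0.13232716,  0.43294775],
       [-0.99957563, -0.02090171,  0.02029005,  0.23109723],
       [ 0.01734015,  0.13274593,  0.9909984 ,  0.92371909],
       [ 0.        ,  0.        ,  0.        ,  1.        ]])}
{'clock': 0.1, 'joint_positions': array([ 1.29799527,  0.46827766, -0.0115619 ,  1.60349583,  0.00599384,
        1.07143526, -0.05630061]), 'joint_velocities': array([ 0.0006136 , -0.00125573, -0.00048959, -0.00358664, -0.00027433,
        0.00083329, -0.00144432]), 'tau': array([ 5.10349419e-04, -5.21645665e+01, -1.26883443e-02, -2.44364816e+01,
       -5.67385694e-02,  1.41055670e-02,  6.43992234e-05]), 'position': array([ 0.14785303, -0.63242955,  0.21375781]), 'orientation': array([-3.11935468e+00, -3.59835623e-01,  4.83282333e-04]), 'ft_force': array([-0.07281211,  0.89588316, -0.1017232 ]), 'torque': array([ 0.011681  , -0.02172136,  0.0292643 ]), 'gripper_force': 0.0, 'grip_width': 1.0021085982029594}
```

View pics/s0.png

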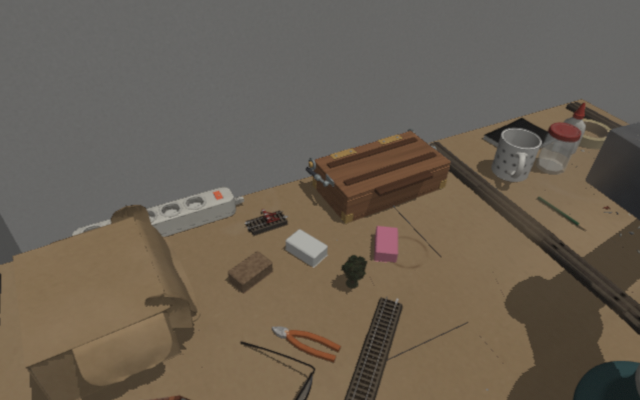

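View pics/t0.png

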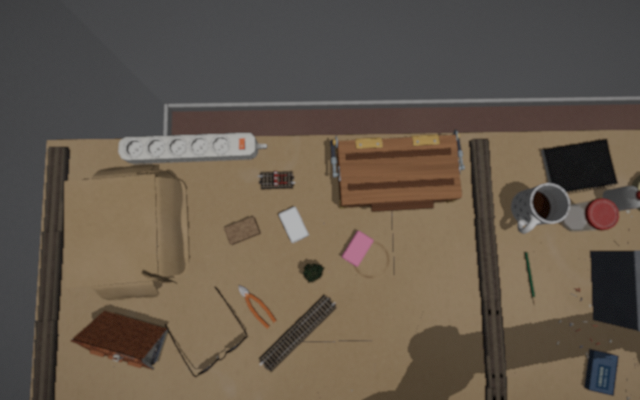

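The top view shows the shut case (corners about 340,137 to 460,204; lip around 403,206). The cork block is at (242,230), white decoy (293,224), pink decoy (357,247), tree (313,271) and buffer (277,180). An enlarged crop comes next for exact corners.

```bash
python3 - <<'E'
from h import *
im=cv2.imread('pics/t0.png');d=np.load('pics/t0.npy')
c=np.hstack([cv2.resize(im[120:220,320:480],None,fx=4,fy=4,interpolation=2)]);b=cv2.resize(im[205:255,215:275],None,fx=4,fy=4,interpolation=2)
o=np.zeros((600,640,3),np.uint8);o[:400]=c;o[400:,:240]=b;cv2.imwrite('pics/c0.png',o)
for u,v in[(345,140),(400,170),(455,195),(355,190),(403,207),(403,213),(242,230),(313,271),(277,180),(293,224),(357,247),(234,213)]:print(u,v,w('top',d,u,v).round(4))
E
```

```text
345 140 [0.6677 0.1627 0.07  ]
400 170 [0.6018 0.0505 0.0697]
455 195 [ 0.5469 -0.0603  0.0708]
355 190 [0.5618 0.1454 0.0699]
403 207 [0.5249 0.0474 0.0664]
403 213 [0.5185 0.0343 0.0023]
242 230 [0.4875 0.3843 0.0254]
313 271 [0.3993 0.2351 0.0601]
277 180 [0.5963 0.3103 0.0116]
293 224 [0.4979 0.2759 0.0253]
357 247 [0.446  0.1408 0.0253]
234 213 [0.5266 0.4059 0.0017]
```

View pics/c0.png

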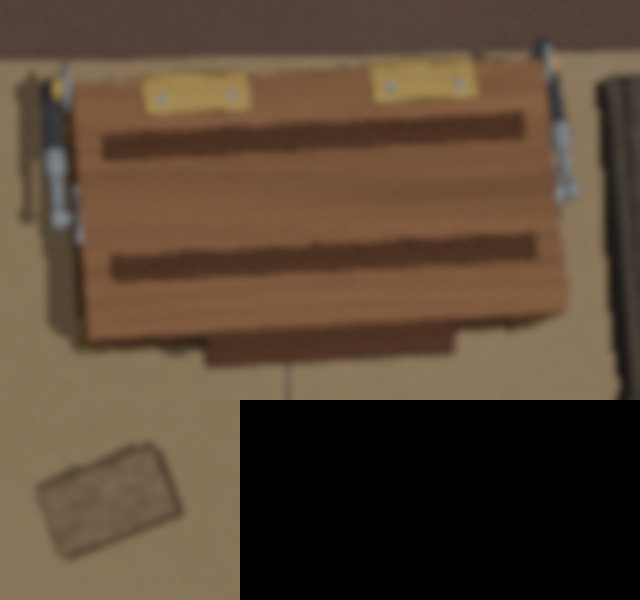

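```bash
cat >> h.py <<'E'
def wz(n,u,v,z):
    p=w(n,1.,u,v); o=eyes.camera_info(n)['pose'][:3,3]; return o+(p-o)*(z-o[2])/(p[2]-o[2])
E
python3 - <<'E'
from h import *
d=np.load('pics/t0.npy')
L=[wz('top',u,v,.068) for u,v in[(371.75,211.5),(433.5,208),(342,205.5),(461.5,198),(338.2,141.2),(457,135.5)]]
B=[wz('top',u,v,.026) for u,v in[(224.25,226.75),(253,216),(260.75,233.75),(231.75,245)]]
for p in L+B:print(p.round(4))
print('block',np.mean(B,0), [np.hypot(*(B[i]-B[i-1])[:2]) for i in range(4)])
for i,j in((0,1),(2,3),(4,5)):
    e=L[i]-L[j];print('case y axis yaw',np.arctan2(-e[0],e[1]))
e=B[0]-B[1]+B[3]-B[2];print('block y yaw',np.arctan2(-e[0],e[1]))
print([w('top',d,400,v)[2].round(4) for v in range(140,210,3)])
E
```

```text
[0.5168 0.1124 0.068 ]
[ 0.5213 -0.0151  0.068 ]
[0.5305 0.173  0.068 ]
[ 0.5408 -0.0744  0.068 ]
[0.666  0.1769 0.068 ]
[ 0.6736 -0.0738  0.068 ]
[0.4952 0.4218 0.026 ]
[0.5168 0.3609 0.026 ]
[0.4786 0.3446 0.026 ]
[0.4563 0.4058 0.026 ]
block [0.48674768 0.38326783 0.026     ] [np.float64(0.04211140677052845), np.float64(0.06465844712858815), np.float64(0.04152458746661935), np.float64(0.06517329371351083)]
case y axis yaw 0.03503476387716383
case y axis yaw 0.041578510681569876
case y axis yaw 0.030520887411178265
block y yaw 0.34515173081460765
[np.float64(0.0705), np.float64(0.0705), np.float64(0.0706), np.float64(0.0671), np.float64(0.0726), np.float64(0.0738), np.float64(0.0696), np.float64(0.0693), np.float64(0.0702), np.float64(0.0728), np.float64(0.0697), np.float64(0.0708), np.float64(0.067), np.float64(0.0703), np.float64(0.0734), np.float64(0.0775), np.float64(0.071), np.float64(0.0731), np.float64(0.07), np.float64(0.0686), np.float64(0.068), np.float64(0.0675), np.float64(0.0694), np.float64(0.0701)]
```

Emit:
{"method": "step_arm", "body": {
  "series": [-1, 0, 0, 0, 0.2, -1, 0, 0, 0, 0.19, -1, 0.32, -0.6, 0, 0, -1, 0.32, -0.6, 0, 0, -1, 0.32, -0.6, 0, 0, -1, 0.32, -0.6, 0, 0, -1, 0.32, -0.6, 0, 0, -1, 0.32, -0.6, 0, 0, -1, 0.32, -0.6, 0, 0, -1, 0.32, -0.6, 0, 0],
  "squeeze": 30
}}

```text
clock: 0.93
position: [0.2679, -0.3869, 0.2144]
orientation: [-3.141, -0.054, 0.001]
ft_force: [1.4, -0.2, 0.3]
grip_width: 0.297
gripper_force: 0.0
```

Emit:
{"method": "step_arm", "body": {
  "series": [-1, 0.32, -0.6, 0, 0, -1, 0.32, -0.6, 0, 0, -1, 0.32, -0.6, 0, 0, -1, 0.32, -0.6, 0, 0, -1, 0.32, -0.6, 0, 0, -1, 0.32, -0.6, 0, 0, -1, 0.32, -0.6, 0, 0, -1, 0.32, -0.6, 0, 0, -1, 0.32, -0.6, 0, 0, -1, 0, 0, 0, 0]
}}

```text
clock: 1.77
position: [0.4044, -0.1081, 0.2148]
orientation: [-3.139, -0.069, -0.003]
ft_force: [-0.1, 0.7, 0.2]
grip_width: 0.006
gripper_force: 0.0
```

Emit:
{"method": "step_arm", "body": {
  "series": [-1, 0.31, -0.61, 0, 0, -1, 0.31, -0.61, 0, 0, -1, 0.31, -0.61, 0, 0, -1, 0.31, -0.61, 0, 0, -1, 0.31, -0.61, 0, 0, -1, 0, 0, 0.68, 0, -1, 0, 0, 0.68, 0, -1, 0, 0, 0.68, 0, -1, 0, 0, 0.68, 0, -1, 0, 0, 0.68, 0]
}}

```text
clock: 2.6
position: [0.474, 0.0408, 0.0429]
orientation: [3.141, 0.054, -0.0]
ft_force: [0.4, -0.1, -0.3]
grip_width: 0.004
gripper_force: 0.0
```

Emit:
{"method": "step_arm", "body": {
  "series": [-1, 0.1, 0, 0, 0, -1, 0.1, 0, 0, 0, -1, 0.1, 0, 0, 0, -1, 0.1, 0, 0, 0, -1, 0, 0, 0, 0, -1, 0, 0, 0, 0]
}}

```text
clock: 3.1
position: [0.4958, 0.0419, 0.0461]
orientation: [3.141, 0.054, 0.005]
ft_force: [1.0, 0.4, -0.2]
grip_width: 0.005
gripper_force: 0.0
```

Emit:
{"method": "step_arm", "body": {
  "series": [-1, 0.1, 0, 0, 0, -1, 0.06, 0, 0, 0, -1, 0, 0, 0, 0]
}}

```text
clock: 3.35
position: [0.5033, 0.0422, 0.045]
orientation: [-3.141, -0.054, -0.002]
ft_force: [-0.8, -0.5, 0.6]
grip_width: 0.003
gripper_force: 0.0
```

Emit:
{"method": "step_arm", "body": {
  "series": [-1, 0.04, 0, 0, 0, -1, 0, 0, 0, 0]
}}

```text
clock: 3.52
position: [0.5046, 0.0424, 0.0446]
orientation: [-3.141, -0.055, -0.0]
ft_force: [-0.1, -0.4, 0.1]
grip_width: 0.003
gripper_force: 0.0
```

Emit:
{"method": "step_arm", "body": {
  "series": [-1, 0.04, 0, 0, 0, -1, 0, 0, 0, 0]
}}

```text
clock: 3.68
position: [0.5065, 0.0425, 0.0445]
orientation: [-3.141, -0.055, -0.0]
ft_force: [-0.5, -0.7, 0.2]
grip_width: 0.003
gripper_force: 0.0
```

Emit:
{"method": "step_arm", "body": {
  "series": [-1, 0.04, 0, 0, 0, -1, 0, 0, 0, 0]
}}

```text
clock: 3.85
position: [0.5086, 0.0425, 0.0446]
orientation: [-3.141, -0.055, -0.0]
ft_force: [-0.1, -0.9, 0.1]
grip_width: 0.002
gripper_force: 0.0
```

Emit:
{"method": "step_arm", "body": {
  "series": [-1, 0.04, 0, 0, 0, -1, 0, 0, 0, 0]
}}

```text
clock: 4.02
position: [0.5097, 0.0425, 0.0443]
orientation: [3.141, 0.055, -0.003]
ft_force: [-1.5, -0.5, 0.2]
grip_width: 0.005
gripper_force: 0.9
```

Emit:
{"method": "step_arm", "body": {
  "series": [-1, 0.02, 0, 0, 0, -1, 0, 0, 0, 0]
}}

```text
clock: 4.18
position: [0.5097, 0.0425, 0.0443]
orientation: [3.14, 0.055, -0.005]
ft_force: [-4.9, -0.5, 2.4]
grip_width: 0.004
gripper_force: 2.4
```

Emit:
{"method": "step_arm", "body": {
  "series": [-1, 0.02, 0, 0, 0, -1, 0, 0, 0, 0]
}}

```text
clock: 4.35
position: [0.5097, 0.0425, 0.0442]
orientation: [3.14, 0.055, -0.008]
ft_force: [-7.7, 0.9, 6.0]
grip_width: 0.002
gripper_force: 3.6
```

Emit:
{"method": "step_arm", "body": {
  "series": [-1, 0.02, 0, -0.04, 0, -1, 0, 0, 0, 0]
}}

```text
clock: 4.52
position: [0.5097, 0.0423, 0.0454]
orientation: [3.14, 0.055, -0.011]
ft_force: [-6.8, -0.0, 0.3]
grip_width: 0.007
gripper_force: 3.5
```

Emit:
{"method": "step_arm", "body": {
  "series": [-1, 0.01, 0, -0.04, 0, -1, 0, 0, 0, 0]
}}

```text
clock: 4.68
position: [0.5097, 0.0422, 0.047]
orientation: [3.14, 0.055, -0.013]
ft_force: [-7.5, 0.1, -0.8]
grip_width: 0.003
gripper_force: 3.5
```

Emit:
{"method": "step_arm", "body": {
  "series": [-1, 0.04, 0, -0.02, 0, -1, 0, 0, 0, 0]
}}

```text
clock: 4.85
position: [0.5097, 0.0422, 0.0471]
orientation: [3.139, 0.055, -0.019]
ft_force: [-9.9, 0.3, -4.2]
grip_width: 0.004
gripper_force: 4.7
```

Emit:
{"method": "step_arm", "body": {
  "series": [-1, 0.02, 0, -0.04, 0, -1, 0, 0, 0, 0]
}}

```text
clock: 5.02
position: [0.5098, 0.0422, 0.0488]
orientation: [3.139, 0.055, -0.022]
ft_force: [-10.8, 0.5, -5.0]
grip_width: 0.006
gripper_force: 5.2
```

Emit:
{"method": "step_arm", "body": {
  "series": [-1, 0.04, 0, 0, 0, -1, 0, 0, 0, 0]
}}

```text
clock: 5.18
position: [0.5098, 0.0422, 0.048]
orientation: [3.139, 0.055, -0.029]
ft_force: [-14.4, 1.6, -6.1]
grip_width: 0.005
gripper_force: 6.8
```

Emit:
{"method": "step_arm", "body": {
  "series": [-1, 0.02, 0, -0.03, 0, -1, 0, 0, 0, 0]
}}

```text
clock: 5.35
position: [0.5098, 0.0421, 0.0493]
orientation: [3.138, 0.055, -0.031]
ft_force: [-14.3, 1.0, -5.8]
grip_width: 0.006
gripper_force: 7.7
```

Emit:
{"method": "step_arm", "body": {
  "series": [-1, 0.01, 0, -0.03, 0, -1, 0, 0, 0, 0]
}}

```text
clock: 5.52
position: [0.5099, 0.0422, 0.0507]
orientation: [3.138, 0.055, -0.033]
ft_force: [-15.9, 0.9, -4.5]
grip_width: 0.006
gripper_force: 8.0
```

```bash
cat >> h.py <<'E'
def lidfit(d,us,vs,n='top'):
    P=np.array([w(n,d,u,v) for u in us for v in vs]);A=np.c_[P[:,:2],np.ones(len(P))]
    return np.linalg.lstsq(A,P[:,2],rcond=None)[0]
E
python3 - <<'E'
from h import *
a=np.load('pics/t0.npy');_,d=cap('top','t1')
for us in(range(348,372),range(436,454)):print(lidfit(a,us,range(145,196)),lidfit(d,us,range(145,196)))
E
```

```text
[-0.44343286  1.19970355  0.17950976] [-0.41702578  0.71674501  0.23072457]Traceback (most recent call last):
  File "<stdin>", line 3, in <module>
  File "h.py", line 11, in lidfit
    P=np.array([w(n,d,u,v) for u in us for v in vs]);A=np.c_[P[:,:2],np.ones(len(P))]
                ~^^^^^^^^^
  File "h.py", line 6, in w
    c=eyes.camera_info(n); f=200/np.tan(np.radians(c['vfov'])/2); z=d if np.isscalar(d) else d[int(v),int(u)]
ValueError: time passes only in moves, steps and waits
```

```bash
python3 - <<'E'
from h import *
a=np.load('pics/t0.npy');d=np.load('pics/t1.npy')
for v in(145,160,175,190,196):
    f=lambda q,s:np.median(q[v-2:v+3,s][q[v-2:v+3,s]>0])
    print(v,[round(float(f(a,s)-f(d,s))*1e3,2) for s in(slice(350,370),slice(440,454))])
E
```

```text
145 [0.94, 0.24]
160 [1.04, 340.01]
175 [1.44, 355.44]
190 [2.14, 380.68]
196 [3.77, 383.73]
```

Emit:
{"method": "step_arm", "body": {
  "series": [-1, 0, 0, -0.04, 0, -1, 0, 0, -0.04, 0]
}}

```text
clock: 5.73
position: [0.5102, 0.0422, 0.0546]
orientation: [3.138, 0.055, -0.032]
ft_force: [-16.4, -0.1, -5.8]
grip_width: 0.004
gripper_force: 7.6
```

Emit:
{"method": "step_arm", "body": {
  "series": [-1, 0.01, 0, -0.04, 0, -1, 0, 0, -0.04, 0]
}}

```text
clock: 5.9
position: [0.5105, 0.0422, 0.0586]
orientation: [3.138, 0.055, -0.032]
ft_force: [-15.8, 0.2, -5.6]
grip_width: 0.006
gripper_force: 7.8
```

Emit:
{"method": "step_arm", "body": {
  "series": [-1, 0.01, 0, -0.04, 0, -1, 0.01, 0, -0.04, 0]
}}

```text
clock: 6.07
position: [0.5111, 0.0422, 0.0626]
orientation: [3.138, 0.055, -0.034]
ft_force: [-17.2, 0.7, -4.5]
grip_width: 0.005
gripper_force: 8.7
```

Emit:
{"method": "step_arm", "body": {
  "series": [-1, 0.01, 0, -0.08, 0, -1, 0.01, 0, -0.08, 0, -1, 0.01, 0, -0.08, 0, -1, 0.015, 0, -0.08, 0]
}}

```text
clock: 6.4
position: [0.5139, 0.0423, 0.0788]
orientation: [3.138, 0.055, -0.033]
ft_force: [-16.2, 1.3, -3.0]
grip_width: 0.003
gripper_force: 8.2
```

Emit:
{"method": "step_arm", "body": {
  "series": [-1, 0.018, 0, -0.08, 0, -1, 0.02, 0, -0.08, 0, -1, 0.022, 0, -0.08, 0, -1, 0.025, 0, -0.08, 0]
}}

```text
clock: 6.73
position: [0.5186, 0.0425, 0.0951]
orientation: [3.138, 0.055, -0.032]
ft_force: [-16.4, -0.2, -1.9]
grip_width: 0.003
gripper_force: 8.4
```

Emit:
{"method": "step_arm", "body": {
  "series": [-1, 0.028, 0, -0.096, 0, -1, 0.033, 0, -0.094, 0, -1, 0.037, 0, -0.093, 0, -1, 0.04, 0, -0.091, 0, -1, 0.044, 0, -0.09, 0, -1, 0.048, 0, -0.088, 0]
}}

```text
clock: 7.23
position: [0.5319, 0.043, 0.1236]
orientation: [3.139, 0.055, -0.027]
ft_force: [-15.2, 0.0, 2.9]
grip_width: 0.004
gripper_force: 7.8
```

Emit:
{"method": "step_arm", "body": {
  "series": [-1, 0.047, 0, -0.087, 0, -1, 0.05, 0, -0.085, 0, -1, 0.053, 0, -0.083, 0, -1, 0.055, 0, -0.08, 0, -1, 0.058, 0, -0.078, 0, -1, 0.061, 0, -0.075, 0, -1, 0.063, 0, -0.073, 0, -1, 0.066, 0, -0.071, 0]
}}

```text
clock: 7.9
position: [0.5586, 0.044, 0.1567]
orientation: [3.14, 0.055, -0.014]
ft_force: [-7.6, -0.0, 2.7]
grip_width: 0.007
gripper_force: 4.4
```

Emit:
{"method": "step_arm", "body": {
  "series": [-1, 0.06, 0, -0.06, 0, -1, 0.063, 0, -0.057, 0, -1, 0.065, 0, -0.055, 0, -1, 0.067, 0, -0.052, 0, -1, 0.068, 0, -0.05, 0, -1, 0.07, 0, -0.047, 0, -1, 0.071, 0, -0.045, 0, -1, 0.073, 0, -0.042, 0, -1, 0.074, 0, -0.04, 0, -1, 0.075, 0, -0.037, 0]
}}

```text
clock: 8.73
position: [0.5963, 0.0454, 0.1822]
orientation: [3.141, 0.055, -0.002]
ft_force: [-4.1, -1.3, 3.0]
grip_width: 0.0
gripper_force: 2.0
```

Emit:
{"method": "step_arm", "body": {
  "series": [-1, 0.05, 0, -0.02, 0, -1, 0.05, 0, -0.02, 0, -1, 0.04, 0, -0.02, 0, -1, 0, 0, 0, 0]
}}

```text
clock: 9.07
position: [0.6045, 0.0458, 0.1852]
orientation: [-3.141, -0.054, -0.002]
ft_force: [-1.2, -0.6, 2.0]
grip_width: 0.003
gripper_force: 1.0
```

Emit:
{"method": "step_arm", "body": {
  "series": [-1, 0.05, 0, -0.02, 0, -1, 0.05, 0, -0.01, 0, -1, 0, 0, 0, 0]
}}

```text
clock: 9.32
position: [0.6094, 0.0461, 0.1866]
orientation: [-3.141, -0.054, -0.002]
ft_force: [-1.2, -0.1, 1.0]
grip_width: -0.001
gripper_force: 0.8
```

Emit:
{"method": "step_arm", "body": {
  "series": [-1, 0.05, 0, -0.01, 0, -1, 0.05, 0, -0.01, 0, -1, 0, 0, 0, 0]
}}

```text
clock: 9.57
position: [0.6144, 0.0463, 0.1876]
orientation: [-3.141, -0.054, -0.002]
ft_force: [-0.9, -0.2, 1.2]
grip_width: 0.004
gripper_force: 0.6
```

Emit:
{"method": "step_arm", "body": {
  "series": [-1, 0.05, 0, -0.01, 0, -1, 0.05, 0, 0, 0, -1, 0, 0, 0, 0]
}}

```text
clock: 9.82
position: [0.6194, 0.0464, 0.188]
orientation: [-3.141, -0.054, -0.001]
ft_force: [-0.7, -0.1, 0.4]
grip_width: 0.004
gripper_force: 0.3
```

Emit:
{"method": "step_arm", "body": {
  "series": [-1, 0.05, 0, -0.01, 0, -1, 0.05, 0, 0, 0, -1, 0, 0, 0, 0]
}}

```text
clock: 10.07
position: [0.6244, 0.0465, 0.1885]
orientation: [-3.141, -0.054, -0.001]
ft_force: [0.0, 0.3, 0.5]
grip_width: 0.002
gripper_force: 0.2
```

Emit:
{"method": "step_arm", "body": {
  "series": [-1, 0.05, 0, -0.01, 0, -1, 0.05, 0, 0, 0, -1, 0, 0, 0, 0]
}}

```text
clock: 10.32
position: [0.6293, 0.0467, 0.189]
orientation: [-3.141, -0.054, -0.001]
ft_force: [-0.2, -0.6, -0.1]
grip_width: 0.002
gripper_force: 0.0
```

```bash
python3 - <<'E'
from h import *
im,_=cap('scene','s1'); cv2.imwrite('pics/s1c.png',cv2.resize(im[60:260,260:500,::-1],None,fx=2.5,fy=2.5))
E
```

```text
(no output)
```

View pics/s1c.png

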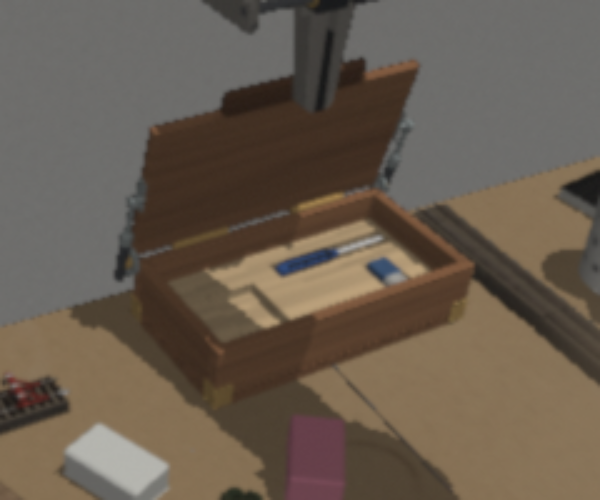

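The lid is up, with the finger in front of its lip at crop (320,90) and the empty bay at crop (230,300). I'll measure the lid angle and the gap.

```bash
python3 - <<'E'
from h import *
d=np.load('pics/s1.npy')
P=np.array([w('scene',d,260+x/2.5,60+y/2.5) for x,y in[(180,150),(180,170),(180,190),(180,210),(180,225),(260,130),(260,160),(260,190),(260,210),(380,100),(360,130),(360,160)]])
print(P.round(3))
A=np.c_[P[:,1:],np.ones(len(P))];c=np.linalg.lstsq(A,P[:,0],rcond=None)[0];print(c,'theta',np.pi/2+np.arctan(c[1]))
print('lid x at finger',c@[.0467,.205,1],c@[.0467,.189,1],'at z58',c@[.0467,.058,1])
E
```

```text
[[ 0.646  0.151  0.165]
 [ 0.649  0.149  0.146]
 [ 0.656  0.144  0.122]
 [ 0.66   0.141  0.1  ]
 [ 0.664  0.137  0.082]
 [ 0.647  0.08   0.166]
 [ 0.653  0.073  0.133]
 [ 0.664  0.062  0.096]
 [ 0.671  0.055  0.07 ]
 [ 0.651 -0.038  0.163]
 [ 0.657 -0.027  0.135]
 [ 0.668 -0.042  0.096]]
[-0.0334132  -0.23462527  0.6883658 ] theta 1.340339515513453
lid x at finger 0.6387072201714837 0.6424612244759296 at z58 0.6731971347185798
```

Emit:
{"method": "step_arm", "body": {
  "series": [-1, 0.05, 0, -0.01, 0, -1, 0, 0, 0, 0, -1, 0, 0, 0, 0]
}}

```text
clock: 10.62
position: [0.6313, 0.0468, 0.1895]
orientation: [-3.141, -0.054, -0.0]
ft_force: [-0.5, 0.7, -0.2]
grip_width: 0.005
gripper_force: 0.0
```

Emit:
{"method": "step_arm", "body": {
  "series": [-1, 0.05, 0, 0, 0, -1, 0, 0, 0, 0, -1, 0, 0, 0, 0]
}}

```text
clock: 10.87
position: [0.6338, 0.0469, 0.1895]
orientation: [-3.141, -0.055, -0.0]
ft_force: [0.6, 0.2, 0.3]
grip_width: 0.003
gripper_force: 0.0
```

```bash
cat > lid.py <<'E'
from h import *
_,d=cap('scene','sl')
P=np.array([w('scene',d,260+x/2.5,60+y/2.5) for x,y in[(180,150),(180,170),(180,190),(180,210),(180,225),(260,130),(260,160),(260,190),(260,210),(380,100),(360,130),(360,160)]])
A=np.c_[P[:,1:],np.ones(len(P))];c,r=np.linalg.lstsq(A,P[:,0],rcond=None)[:2];print(c,r,'theta',np.pi/2+np.arctan(c[1]),'lid x',c@[.0467,.205,1])
E
python3 lid.py
```

```text
[-0.0469127  -0.18053246  0.68588252] [1.64555989e-05] theta 1.3921876887295377 lid x 0.6466825419622018
```

Emit:
{"method": "step_arm", "body": {
  "series": [-1, 0.05, 0, 0, 0, -1, 0, 0, 0, 0, -1, 0, 0, 0, 0, -1, 0, 0, 0, 0]
}}

```text
clock: 11.25
position: [0.6362, 0.0469, 0.1895]
orientation: [3.141, 0.055, -0.0]
ft_force: [-0.5, -0.8, -0.5]
grip_width: 0.006
gripper_force: 0.0
```

```bash
cat > lid.py <<'E'
from h import *
import sys
_,d=cap('scene',sys.argv[1])
def fit(d):
    P=np.array([w('scene',d,u,v) for u in list(range(328,376,3))+list(range(400,412,3)) for v in range(100,150,3)])
    for _ in range(6):
        A=np.c_[P[:,1:],np.ones(len(P))];c=np.linalg.lstsq(A,P[:,0],rcond=None)[0] if _ else np.array([-.035,-.2,.686])
        e=abs(A@c-P[:,0]);k=e<(.015 if _<2 else .006)
        P=P[k]
    return round(np.pi/2+np.arctan(c[1]),4),len(P),(c@[.0467,.205,1]).round(4)
for f in['s1','sl',sys.argv[1]]:print(fit(np.load(f'pics/{f}.npy')))
E
python3 lid.py sm
```

```text
(np.float64(1.3501), 298, np.float64(0.6394))
(np.float64(1.4021), 305, np.float64(0.6474))
(np.float64(1.4536), 310, np.float64(0.655))
```

Emit:
{"method": "step_arm", "body": {
  "series": [-1, 0, 0, 0, 0, -1, 0, 0, 0, 0, -1, 0, 0, 0, 0, -1, 0, 0, 0, 0, -1, 0, 0, 0, 0, -1, 0, 0, 0, 0]
}}

```text
clock: 11.8
position: [0.6362, 0.0469, 0.1895]
orientation: [3.141, 0.054, 0.0]
ft_force: [-0.3, 0.0, 0.6]
grip_width: 0.008
gripper_force: 0.0
```

```bash
python3 lid.py sn|tail -1
```

```text
(np.float64(1.4557), 310, np.float64(0.6553))
```

Emit:
{"method": "step_arm", "body": {
  "series": [-1, -0.4, 0, 0, 0, -1, -0.8, 0, 0, 0, -1, -0.4, 0, 0, 0, 1, -0.13, -0.75, 0, 0, 1, -0.13, -0.75, 0, 0, 1, -0.13, -0.75, 0, 0, 1, -0.13, -0.75, 0, 0, 1, -0.13, -0.75, 0, 0, 1, -0.13, -0.75, 0, 0, 1, -0.13, -0.75, 0, 0]
}}

```text
clock: 12.68
position: [0.5011, 0.3066, 0.1897]
orientation: [-3.141, -0.054, -0.001]
ft_force: [-0.2, 0.1, 0.2]
grip_width: 0.486
gripper_force: 0.0
```

Emit:
{"method": "step_arm", "body": {
  "series": [1, -0.1, -0.75, 0, 0, 1, -0.1, -0.75, 0, 0, 1, 0, 0, 0, 0.24, 1, 0, 0, 0, 0.24, 1, 0, 0, 0, 0.24, 1, 0, 0, 0, 0.24, 1, 0, 0, 0, 0.24, 1, 0, 0, 0, 0.24, 1, 0, 0, 0, 0.24, 1, 0, 0, 0, 0.24]
}}

```text
clock: 13.52
position: [0.487, 0.377, 0.1835]
orientation: [2.897, -1.179, -0.01]
ft_force: [-0.6, 0.4, -1.7]
grip_width: 1.001
gripper_force: 0.0
```

Emit:
{"method": "step_arm", "body": {
  "series": [1, 0, 0, 0, 0.24, 1, 0, 0, 0, 0.24, 1, 0, 0, 0, 0.12, 1, 0, 0, 0, 0]
}}

```text
clock: 13.85
position: [0.4853, 0.3765, 0.1795]
orientation: [2.73, -1.503, -0.009]
ft_force: [0.1, 1.0, -0.4]
grip_width: 1.0
gripper_force: 0.0
```

```bash
cat > st.py <<'E'
from h import *
from scipy.spatial.transform import Rotation as R
import sys
s=readout.state();M=R.from_rotvec(s['orientation']).as_matrix();p=s['position']
print(s['clock'],p,'yaw',np.arctan2(M[1,0],M[0,0]),'tilt',M[:,2].round(3),'j7',s['joint_positions'].round(2))
if len(sys.argv)>1:
    t=np.array(eval(sys.argv[1]));print('tool shift /50mm',(M.T@(t[:3]-p)/.05).round(3),'turn/.5',((np.arctan2(M[1,0],M[0,0])-t[3])/.5).round(3))
E
python3 st.py '[.4867,.3833,.10,-1.226]'; python3 - <<'E'
from h import *
d=np.load('pics/s1.npy');cap('scene','s2');im,_=cap('top','t2')
cv2.imwrite('pics/t2c.png',np.vstack([cv2.resize(im[120:220,320:480,::-1],None,fx=5,fy=5,interpolation=2)]))
E
python3 lid.py so|tail -1
```

```text
13.85 [0.48533374 0.37647777 0.17950595] yaw -1.0063316817787245 tilt [-0.017 -0.019 -1.   ] j7 [-1.29  0.55  0.8   1.75 -0.44  1.06 -2.91]
tool shift /50mm [-0.112 -0.135  1.586] turn/.5 0.439
(np.float64(1.4541), 308, np.float64(0.6553))
```

View pics/t2c.png

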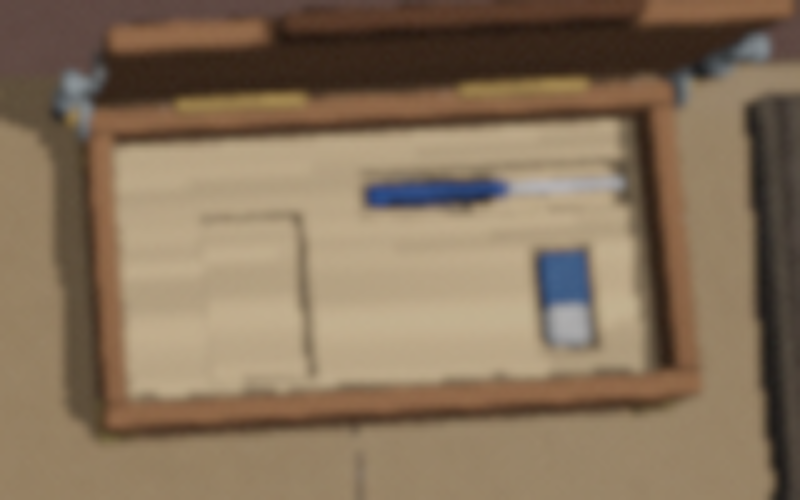

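The bay's rim corners in the crop are at about (198,217), (303,212) and (316,377); the lid stands at its stop. Joint 7 is near its limit, so I turn the other way.

Emit:
{"method": "step_arm", "body": {
  "series": [1, 0, 0, 0, -0.245, 1, 0, 0, 0, -0.245, 1, 0, 0, 0, -0.245, 1, 0, 0, 0, -0.245, 1, 0, 0, 0, -0.245, 1, 0, 0, 0, -0.245, 1, 0, 0, 0, -0.245, 1, 0, 0, 0, -0.245, 1, 0, 0, 0, -0.245, 1, 0, 0, 0, -0.245]
}}

```text
clock: 14.83
position: [0.4864, 0.3753, 0.1805]
orientation: [3.109, 0.351, -0.032]
ft_force: [0.2, 0.3, -0.1]
grip_width: 0.998
gripper_force: 0.0
```

Emit:
{"method": "step_arm", "body": {
  "series": [1, 0, 0, 0, -0.245, 1, 0, 0, 0, -0.245, 1, 0, 0, 0, -0.245, 1, 0, 0, 0, -0.245, 1, 0, 0, 0, -0.245, 1, 0, 0, 0, -0.245, 1, 0, 0, 0, -0.245, 1, 0, 0, 0, -0.245, 1, 0, 0, 0, -0.245, 1, 0, 0, 0, -0.245]
}}

```text
clock: 15.67
position: [0.4865, 0.3754, 0.1809]
orientation: [-2.351, -2.082, 0.036]
ft_force: [0.1, -0.2, 0.3]
grip_width: 0.999
gripper_force: 0.0
```

Emit:
{"method": "step_arm", "body": {
  "series": [1, 0, 0, 0, -0.245, 1, 0, 0, 0, -0.245, 1, 0, 0, 0, -0.245, 1, 0, 0, 0, 0]
}}

```text
clock: 16.0
position: [0.4866, 0.3753, 0.1809]
orientation: [-1.932, -2.47, 0.035]
ft_force: [-0.1, -0.1, -0.3]
grip_width: 1.0
gripper_force: 0.0
```

```bash
python3 st.py '[.4867,.3833,.08,1.916]'; python3 - <<'E'
from h import *
for l,z in(((359.6,163.4),.032),((380.6,162.4),.032),((383.2,195.4),.032),((341,206),.058),((459.6,198.4),.058),((338,144.4),.058),((454.4,139),.058): print(l,wz('top',*l,z).round(4)) if 0 else None
E
python3 - <<'E'
from h import *
for l,z in(((359.6,163.4),.032),((380.6,162.4),.032),((383.2,195.4),.032),((341,206),.058),((459.6,198.4),.058),((338,144.4),.058),((454.4,139),.058)):
    print(l,wz('top',*l,z).round(4))
im=cv2.imread('pics/s2.png');cv2.imwrite('pics/s2c.png',cv2.resize(im[135:225,305:455],None,fx=5,fy=5,interpolation=2))
E
```

```text
16.0 [0.48657035 0.37526906 0.18089225] yaw 1.813844801855684 tilt [-0.018 -0.014 -1.   ] j7 [-0.81  0.45  0.13  1.71 -0.07  1.   -0.41]
tool shift /50mm [0.175 0.083 2.015] turn/.5 -0.204
(359.6, 163.4) [0.6255 0.1296 0.032 ]
(380.6, 162.4) [0.6268 0.084  0.032 ]
(383.2, 195.4) [0.5545 0.0814 0.032 ]
(341, 206) [0.5306 0.1744 0.058 ]
(459.6, 198.4) [ 0.5413 -0.0739  0.058 ]
(338, 144.4) [0.6618 0.1769 0.058 ]
(454.4, 139) [ 0.6689 -0.0713  0.058 ]  File "<stdin>", line 2
    for l,z in(((359.6,163.4),.032),((380.6,162.4),.032),((383.2,195.4),.032),((341,206),.058),((459.6,198.4),.058),((338,144.4),.058),((454.4,139),.058): print(l,wz('top',*l,z).round(4)) if 0 else None
                                                                                                                                                         ^
SyntaxError: invalid syntax
```

View pics/s2c.png

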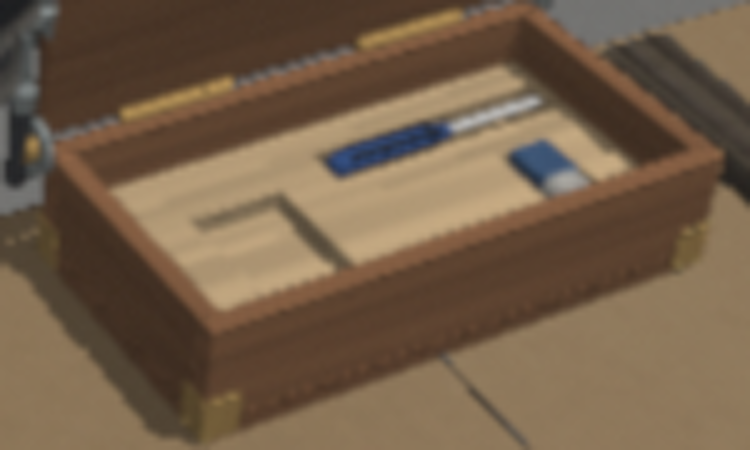

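The scene crop shows the bay's back-right rim corner at about (282,194) and back-left at about (193,221).

```bash
python3 - <<'E'
from h import *
for l,z in(((305+282/5,135+194/5),.032),((305+193/5,135+221/5),.032),((305+210/5,135+333/5),.058),((305+722/5,135+155/5),.058),((305+55/5,135+148/5),.058),((305+530/5,135+8/5),.058)):
    print(l,wz('scene',*l,z).round(4))
E
```

```text
(361.4, 173.8) [0.6233 0.0864 0.032 ]
(343.6, 179.2) [0.6228 0.1296 0.032 ]
(347.0, 201.6) [0.5316 0.175  0.058 ]
(449.4, 166.0) [ 0.5408 -0.0737  0.058 ]
(316.0, 164.6) [0.661  0.1752 0.058 ]
(411.0, 136.6) [ 0.6671 -0.0668  0.058 ]
```

Emit:
{"method": "step_arm", "body": {
  "series": [1, 0.17, 0.08, 0.5, -0.2, 1, 0, 0, 0.5, 0, 1, 0, 0, 0.5, 0, 1, 0, 0, 0.5, 0, 1, 0, 0, 0, 0]
}}

```text
clock: 16.42
position: [0.4835, 0.3807, 0.0755]
orientation: [-1.813, -2.555, 0.049]
ft_force: [-0.7, 0.5, 0.3]
grip_width: 1.002
gripper_force: 0.0
```

```bash
python3 st.py '[.4867,.3833,.010,1.916]'; python3 - <<'E'
from h import *
a,_=cap('scene','s3');b,_=cap('top','t3')
o=np.hstack([cv2.resize(a[225:305,205:295],None,fx=4,fy=4,interpolation=2),cv2.resize(b[190:270,200:290],None,fx=4,fy=4,interpolation=2)])
cv2.imwrite('pics/g.png',o[:,:,::-1])
E
```

```text
16.4167 [0.48348989 0.38074901 0.07551445] yaw 1.9077415002377205 tilt [-0.025 -0.021 -0.999] j7 [-0.79  0.59  0.1   1.77 -0.07  0.82 -0.32]
tool shift /50mm [0.042 0.117 1.307] turn/.5 -0.017
```

View pics/g.png

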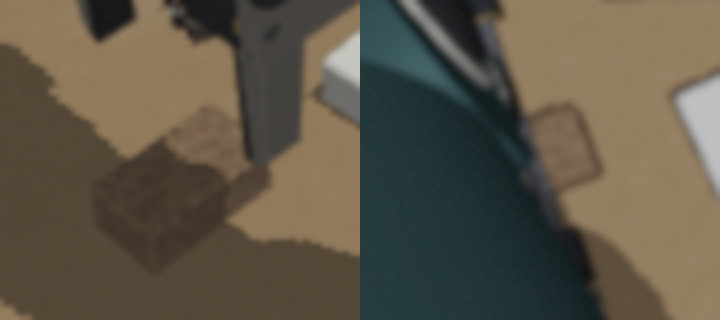

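Emit:
{"method": "step_arm", "body": {
  "series": [1, 0.04, 0.12, 0.4, 0, 1, 0, 0, 0.4, 0, 1, 0, 0, 0.3, 0, 1, 0, 0, 0.12, 0, 1, 0, 0, 0, 0]
}}

```text
clock: 16.93
position: [0.49, 0.3862, 0.0189]
orientation: [-1.811, -2.559, 0.038]
ft_force: [-0.3, 0.5, 0.5]
grip_width: 1.002
gripper_force: 0.0
```

```bash
python3 st.py '[.4867,.3833,.014,1.916]'
```

```text
16.9333 [0.48999828 0.3862027  0.01894715] yaw 1.9099941329083252 tilt [-0.019 -0.016 -1.   ] j7 [-0.79  0.68  0.09  1.77 -0.09  0.72 -0.31]
tool shift /50mm [-0.032 -0.079  0.101] turn/.5 -0.012
```

Emit:
{"method": "step_arm", "body": {
  "series": [1, -0.03, -0.08, 0.1, -0.01, 1, 0, 0, 0, 0, -1, 0, 0, 0, 0, -1, 0, 0, 0, 0, -1, 0, 0, 0, 0, -1, 0, 0, 0, 0, -1, 0, 0, 0, 0, -1, 0, 0, 0, 0, -1, 0, 0, 0, 0, -1, 0, 0, 0, 0],
  "squeeze": 15
}}

```text
clock: 17.77
position: [0.4864, 0.3832, 0.0135]
orientation: [-1.804, -2.565, 0.038]
ft_force: [0.3, 0.6, -0.4]
grip_width: 0.441
gripper_force: 0.1
```

```bash
python3 st.py '[.4867,.3833,.014,1.916]'
```

```text
17.7667 [0.48644036 0.38321287 0.01354409] yaw 1.9158624599109852 tilt [-0.019 -0.017 -1.   ] j7 [-0.79  0.68  0.09  1.78 -0.09  0.71 -0.31]
tool shift /50mm [-0.     0.005 -0.009] turn/.5 -0.0
```

Emit:
{"method": "step_arm", "body": {
  "series": [-1, 0, 0, 0, 0, -1, 0, 0, 0, 0, -1, 0, 0, -0.4, 0, -1, 0, 0, -0.6, 0, -1, 0, 0, -0.6, 0, -1, 0, 0, -0.6, 0, -1, 0, 0, 0, 0]
}}

```text
clock: 18.35
position: [0.4916, 0.3876, 0.1298]
orientation: [-1.805, -2.567, 0.023]
ft_force: [1.1, 1.4, -0.4]
grip_width: 0.432
gripper_force: 15.0
```

```bash
python3 st.py '[.589,.1058,.12,.036]'
```

```text
18.35 [0.49156281 0.38758379 0.12976065] yaw 1.9156816350833747 tilt [-0.011 -0.01  -1.   ] j7 [-0.8   0.53  0.11  1.73 -0.07  0.91 -0.32]
tool shift /50mm [-5.961 -0.068  0.229] turn/.5 3.759
```

Emit:
{"method": "step_arm", "body": {
  "series": [-1, -0.4, 0, -0.2, 0, -1, -0.5, 0, 0, 0, -1, -0.5, 0, 0, 0, -1, 0, 0, 0, 0.24, -1, 0, 0, 0, 0.24, -1, 0, 0, 0, 0.24, -1, 0, 0, 0, 0.24, -1, 0, 0, 0, 0.24, -1, 0, 0, 0, 0.24, -1, 0, 0, 0, 0.24]
}}

```text
clock: 19.18
position: [0.5119, 0.3191, 0.1335]
orientation: [2.698, 1.599, -0.04]
ft_force: [-0.8, -0.1, -0.6]
grip_width: 0.43
gripper_force: 15.0
```

Emit:
{"method": "step_arm", "body": {
  "series": [-1, 0, 0, 0, 0.24, -1, 0, 0, 0, 0.24, -1, 0, 0, 0, 0.24, -1, 0, 0, 0, 0.24, -1, 0, 0, 0, 0.24, -1, 0, 0, 0, 0.24, -1, 0, 0, 0, 0.24, -1, 0, 0, 0, 0.24, -1, 0, 0, 0, 0.16, -1, 0, 0, 0, 0]
}}

```text
clock: 20.02
position: [0.5118, 0.3192, 0.1334]
orientation: [3.123, 0.053, -0.031]
ft_force: [0.0, 0.2, -0.7]
grip_width: 0.435
gripper_force: 15.0
```

```bash
python3 st.py '[.589,.1058,.11,.036]'
```

```text
20.0167 [0.51183117 0.31916947 0.13343102] yaw 0.0338836843670314 tilt [-0.019 -0.018 -1.   ] j7 [-1.04  0.54  0.57  1.8  -0.34  0.93 -1.85]
tool shift /50mm [1.407 4.309 0.515] turn/.5 -0.004
```

Emit:
{"method": "step_arm", "body": {
  "series": [-1, 0.17, 0.54, 0, 0, -1, 0.18, 0.54, 0, 0, -1, 0.18, 0.54, 0, 0, -1, 0.18, 0.54, 0, 0, -1, 0.18, 0.54, 0, 0, -1, 0.18, 0.54, 0, 0, -1, 0.18, 0.54, 0, 0, -1, 0.17, 0.54, 0, 0, -1, 0, 0, 0.3, 0, -1, 0, 0, 0, 0]
}}

```text
clock: 20.85
position: [0.5896, 0.1032, 0.1194]
orientation: [3.123, 0.053, -0.035]
ft_force: [-1.0, 1.6, 1.0]
grip_width: 0.434
gripper_force: 15.0
```

```bash
python3 st.py '[.589,.1058,.055,.036]'
```

```text
20.85 [0.58962245 0.10321733 0.11937375] yaw 0.03397913003636931 tilt [-0.022 -0.018 -1.   ] j7 [-0.67  0.56  0.58  1.82 -0.36  0.9  -1.46]
tool shift /50mm [ 0.018 -0.074  1.286] turn/.5 -0.004
```

Emit:
{"method": "step_arm", "body": {
  "series": [-1, 0.02, -0.07, 0.4, 0, -1, 0, 0, 0.5, 0, -1, 0, 0, 0.38, 0, -1, 0, 0, 0, 0, -1, 0, 0, 0, 0]
}}

```text
clock: 21.27
position: [0.5893, 0.1092, 0.0566]
orientation: [3.124, 0.06, -0.034]
ft_force: [-0.4, 0.5, -0.5]
grip_width: 0.433
gripper_force: 15.0
```

```bash
python3 st.py '[.589,.1058,.036,.036]'; python3 - <<'E'
from h import *
a,_=cap('scene','s4');b,_=cap('top','t4')
o=np.hstack([cv2.resize(a[140:220,310:405],None,fx=4,fy=4,interpolation=2),cv2.resize(b[130:210,330:430],None,fx=4,fy=4,interpolation=2)])
cv2.imwrite('pics/p.png',o[:,:,::-1])
E
```

```text
21.2667 [0.58933797 0.10920129 0.05656962] yaw 0.03816708184477812 tilt [-0.021 -0.017 -1.   ] j7 [-0.64  0.64  0.53  1.85 -0.42  0.79 -1.42]
tool shift /50mm [-0.     0.061  0.413] turn/.5 0.004
```

View pics/p.png

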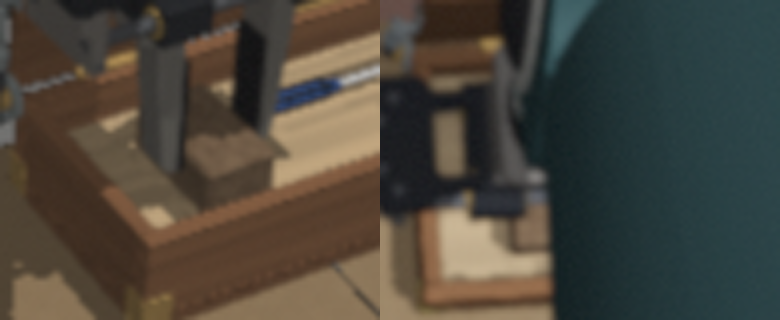

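```bash
python3 - <<'E'
from h import *
print(wz('top',363.5,191.5,.043),wz('top',363.5,191.5,.069))
E
```

```text
[0.56224096 0.12475616 0.043     ] [0.55842405 0.12789549 0.069     ]
```

Emit:
{"method": "step_arm", "body": {
  "series": [-1, 0, 0.06, 0, 0, -1, 0, 0, 0.15, 0, -1, 0, 0, 0, 0]
}}

```text
clock: 21.62
position: [0.5902, 0.105, 0.0496]
orientation: [3.125, 0.056, -0.03]
ft_force: [0.2, 0.8, -1.2]
grip_width: 0.431
gripper_force: 15.0
```

```bash
python3 st.py '[.589,.1058,.036,.036]'
```

```text
21.6167 [0.59015342 0.10503786 0.04962871] yaw 0.03552392166935117 tilt [-0.019 -0.017 -1.   ] j7 [-0.63  0.65  0.53  1.85 -0.43  0.78 -1.41]
tool shift /50mm [-0.017 -0.02   0.273] turn/.5 -0.001
```

Emit:
{"method": "step_arm", "body": {
  "series": [-1, -0.01, -0.01, 0.05, 0, -1, 0, 0, 0, 0]
}}

```text
clock: 21.78
position: [0.5894, 0.1057, 0.047]
orientation: [3.125, 0.056, -0.031]
ft_force: [0.4, 0.4, -0.5]
grip_width: 0.433
gripper_force: 15.0
```

Emit:
{"method": "step_arm", "body": {
  "series": [-1, 0, 0, 0.04, 0, -1, 0, 0, 0, 0]
}}

```text
clock: 21.95
position: [0.5896, 0.1056, 0.045]
orientation: [3.124, 0.056, -0.03]
ft_force: [-0.4, 0.1, -0.6]
grip_width: 0.431
gripper_force: 15.0
```

Emit:
{"method": "step_arm", "body": {
  "series": [-1, 0, 0, 0.04, 0, -1, 0, 0, 0, 0]
}}

```text
clock: 22.12
position: [0.5895, 0.1055, 0.043]
orientation: [3.124, 0.056, -0.031]
ft_force: [-1.7, -0.7, -1.1]
grip_width: 0.437
gripper_force: 15.0
```

Emit:
{"method": "step_arm", "body": {
  "series": [-1, 0, 0, 0.03, 0, -1, 0, 0, 0, 0]
}}

```text
clock: 22.28
position: [0.5895, 0.1054, 0.0416]
orientation: [3.124, 0.056, -0.03]
ft_force: [-0.2, -0.6, 0.2]
grip_width: 0.432
gripper_force: 15.0
```

Emit:
{"method": "step_arm", "body": {
  "series": [-1, 0, 0, 0.03, 0, -1, 0, 0, 0, 0]
}}

```text
clock: 22.45
position: [0.5895, 0.1054, 0.0401]
orientation: [3.124, 0.056, -0.03]
ft_force: [-0.4, -0.2, -1.5]
grip_width: 0.43
gripper_force: 15.0
```

Emit:
{"method": "step_arm", "body": {
  "series": [-1, 0, 0, 0.03, 0, -1, 0, 0, 0, 0]
}}

```text
clock: 22.62
position: [0.5895, 0.1054, 0.0386]
orientation: [3.124, 0.056, -0.03]
ft_force: [0.2, -0.1, -1.0]
grip_width: 0.43
gripper_force: 15.0
```

Emit:
{"method": "step_arm", "body": {
  "series": [-1, 0, 0, 0.03, 0, -1, 0, 0, 0, 0]
}}

```text
clock: 22.78
position: [0.5895, 0.1054, 0.0371]
orientation: [3.124, 0.056, -0.03]
ft_force: [-0.0, 0.1, 0.0]
grip_width: 0.434
gripper_force: 15.0
```

Emit:
{"method": "step_arm", "body": {
  "series": [-1, 0, 0, 0.02, 0, -1, 0, 0, 0, 0]
}}

```text
clock: 22.95
position: [0.5896, 0.1054, 0.0364]
orientation: [3.125, 0.056, -0.03]
ft_force: [-0.6, 0.7, 1.3]
grip_width: 0.436
gripper_force: 15.0
```

Emit:
{"method": "step_arm", "body": {
  "series": [-1, 0, 0, 0.01, 0, -1, 0, 0, 0, 0, 0.25, 0, 0, 0, 0, 0.25, 0, 0, 0, 0, 0.25, 0, 0, 0, 0, 0.25, 0, 0, 0, 0]
}}

```text
clock: 23.45
position: [0.5896, 0.1054, 0.0357]
orientation: [3.124, 0.056, -0.03]
ft_force: [0.8, -0.5, 0.2]
grip_width: 0.621
gripper_force: 0.0
```

Emit:
{"method": "step_arm", "body": {
  "series": [0.25, 0, 0, -0.1, 0, 0.25, 0, 0, -0.4, 0, 0.25, 0, 0, -0.6, 0, 0.25, 0, 0, -0.6, 0, 0.25, -0.4, 0, -0.4, 0, 0.25, -0.8, 0, 0, 0, 0.25, -0.8, 0, 0, 0, 0.25, -0.8, 0, 0, 0, 0.25, -0.4, 0, 0, 0, 0.25, 0, 0, 0, 0]
}}

```text
clock: 24.28
position: [0.427, 0.1015, 0.1438]
orientation: [3.127, 0.058, -0.036]
ft_force: [1.0, 0.4, 0.4]
grip_width: 0.626
gripper_force: 0.0
```

```bash
python3 lid.py sp|tail -1; python3 - <<'E'
from h import *
a=cv2.imread('pics/sp.png');b,d=cap('top','t5')
o=np.hstack([cv2.resize(a[130:230,310:410],None,fx=4,fy=4,interpolation=2),cv2.resize(b[130:230,330:430,::-1],None,fx=4,fy=4,interpolation=2)])
cv2.imwrite('pics/q.png',o)
E
```

```text
(np.float64(1.4564), 258, np.float64(0.6555))
```

View pics/q.png

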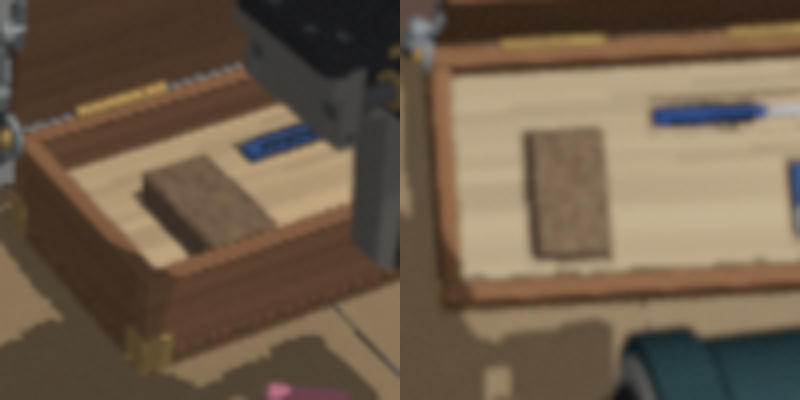

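The block sits in the bay (top crop 527–610, 128–257). I check height, flatness and yaw from depth.

```bash
python3 - <<'E'
from h import *
d=np.load('pics/t5.npy')
P=np.array([w('top',d,u,v) for u in range(364,380,2) for v in range(165,192,2)]);P=P[P[:,2]>.02]
Q=P-P.mean(0);n=np.linalg.svd(Q)[2][2];print('block z',np.median(P[:,2]),P[:,2].std(),n,len(P))
T=np.array([w('top',d,u,v) for u in range(388,410,2) for v in range(170,190,2)]);print('tray z (expect .032)',np.median(T[:,2]),T[:,2].std())
c=[wz('top',330+(x-400)/4,130+y/4,.048) for x,y in((527,132),(601,128),(610,257),(535,259))];print(np.mean(c,0),c)
E
```

```text
block z 0.04762424032907053 0.001507630845327678 [ 0.00180852  0.010154   -0.99994681] 112
tray z (expect .032) 0.03265158435237231 0.1190642357333289
[0.58912103 0.10617462 0.048     ] [array([0.62284607, 0.12684992, 0.048     ]), array([0.62424369, 0.08730751, 0.048     ]), array([0.55481412, 0.08545579, 0.048     ]), array([0.55458022, 0.12508527, 0.048     ])]
```

```bash
python3 -c "
from cell import bot;print(bot.job_done())"
```

```text
the job is handed in; nothing more can be done
None
```

I handed the job in. The lid stands open by itself at about 1.46 rad, and the sanding block lies released and flat in its bay (top measured at 47.6 mm, 48 mm expected). The hand-in returned no verdict. I never touched the tree or the buffer stop, though I took no final measurement of their positions.

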